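# Draw open the slide-lid case and lay out the wax

### The job

Open the wooden slide-lid case fully by pressing on top of its lid and drawing it toward you to the stop; the lid is thin and sprung, so press only as hard as it needs. Take the block of wax out of the case and lay it flat in the middle of the saucer, leaving the lid open, the case and saucer unharmed and the other things where they are.

Things in the scene. Friction and masses are not known exactly. Their poses are not given: they have to be found in the camera images.
- case: open-topped wooden case with a sliding lid, fixed on the table: 176 mm long (x), 148 wide (y), 68 high (z up); origin under its centre at table height. The lid is drawn out of its near end, toward -x. Walls 8 mm thick; side and far walls 68 mm high, near wall 42. Floor 8 mm thick. Forces over 20 N on case or lid crack it.
- case_rim (a point): centre of the case's rim, 68 mm above the table, axes as the case. 6 mm wide lips on the side walls reach over the lid's long edges and leave 120 mm clear between them. Inside, a 5 mm divider (top 38 mm above the table) stands 30 mm to -x of the centre; the wax lies beyond it (+x), under the shut lid.
- case_lid (a joint): how far the lid is drawn, m: 0 shut, 0.110 at the stop; starts 0 to 0.008, stays where left. Plain wooden panel (colliders case_lid_c0, _c1), no handle, 172 x 130 x 5 mm; shut, its middle is 7 mm to -x of the case's centre. Drawing needs about 4 N; a finger pressing with 10 to 14 N carries it by friction.
- lid_range (a point): point over the case's centre 59 mm above the table: the middle of the heights the lid's top can have. The top really lies anywhere from 53 to 65 mm, different each time and not measured: feel for it. The lid is sprung: after the first 2 to 3 N it gives about 1 mm for each 8 N, at most 4 mm.
- wax_block: the loose block of wax, 40 (x) x 72 (y) x 32 (z) mm, 0.06 to 0.11 kg; origin at the centre of its underside. It lies flat on the case's floor in the far compartment, 18 to 34 mm beyond the case's centre, its long side roughly along the case. Grip it across its 40 mm.
- saucer: a loose china saucer, 124 mm across, 14 mm high, standing on the table; origin at the centre of its underside. Its shallow well carries the wax block with its underside about 8 mm above the table. Forces over 15 N on it may chip it.
- spool_black: bystander: black cone of thread, 36 mm across, 66 mm high, standing behind the far end of the case; origin at its foot
- needle_box: bystander: small carton 56 x 88 x 22 mm behind the saucer; origin under its centre
- bone_folder: bystander: flat bone-coloured folder, 24 x 154 x 4 mm, between case and saucer; origin under its centre
- tape_roll: bystander: roll of tape, 62 mm across, 19 mm high, near the robot; origin under its centre

How it is judged (in metres and radians):
On the way, in this order (a step that is already met when the one before it is completed fails the run):
1. the lid is drawn open to its stop (within 8 mm) (value of joint case_lid above 0.102 m), for 0.2 s.
2. the wax is lifted clear out of the case (z of wax_block in the frame of case above 0.07 m), for 0.05 s.
At the end, for the whole second after the job is handed in: The wax lies at rest and flat (within 0.15 rad) on the saucer, its middle within 20 mm of the saucer's middle, and the lid is still open to within 10 mm of its stop (horizontal distance between wax_block and saucer below 0.02 m and angle between wax_block's own z axis and vertical below 0.15 rad and contact force between wax_block and saucer above 0.2 N and height (world z) of wax_block below 0.02 m and linear speed of wax_block below 0.02 m/s and value of joint case_lid above 0.1 m); the robot touches nothing.
It fails at once if the case or its lid is pressed or knocked with more than 20 N (contact force between any of the fingers, the arm and case above 20 N or contact force between any of the fingers, the arm and case_lid_c0 above 20 N or contact force between any of the fingers, the arm and case_lid_c1 above 20 N).
It fails at once if the saucer is hit or pressed with more than 15 N (contact force between any of the fingers, the arm, wax_block and saucer above 15 N).
It fails at once if the saucer is shifted more than 30 mm (distance of saucer from where it was at the start of the episode above 0.03 m).
It fails at once if a bystander is shifted more than 30 mm (distance of any of spool_black, needle_box, bone_folder, tape_roll from where it was at the start of the episode above 0.03 m).
It also fails if it takes over 70 s, if anything falls off the work surface, if the arm or the gripper's body presses on something with over 40 N, if the wrist force passes 120 N, or if a joint passes its speed limit or range.

### The arm

A 7-joint arm with a two-finger parallel gripper is mounted at the origin on a cart in front of the work surface, level with it; the furniture and walls round the work are solid. World frame = base frame: x ahead of the robot, y to its left, z up, the work surface at z = 0. Lengths are in mm, angles in rad, forces in N, time in s.
With the tool pointing down it reaches from about 425 to 950 mm from the base axis. Payload 16.7 kg.
Tool frame: the origin (TCP) lies at the very end of the fingers, on their centre line; the grasp point (between the pads) lies env.hold_point_z behind it (env.hold_point_z is the distance from the TCP to the grasp point, in mm); z points along the fingers, y is the line along which they close (so a half turn about z gives the same grasp; the last joint's range is limited). The gripper opens to 94 mm and grips with 3 to 60 N. Pads are 16 mm wide; open, the fingers measure 119 mm over their backs; the gripper's body (75 mm by 177 mm) begins 78 mm behind the grasp point.
Start: joints at [1.071, 0.426, 0.074, 1.606, -0.034, 1.111, -0.067], TCP at [231.297, -634.095, 205.467] pointing down, gripper open.
Joint ranges: [-2.85, 2.85], [-0.5, 2.14], [-1.23, 1.37], [0.21, 2.46], [-1.02, 4.16], [0.16, 2.05], [-2.73, 2.73]. Speed limits (rad/s): [1.89, 1.89, 2.39, 2.39, 3.01, 3.01, 3.01].

### API

Orientations are given as a unit quaternion [w, x, y, z].
In Python, from station import env, snapshot, finish_job gives the robot as it stands.
- The arm moves only by the shell command python3 -m pendant 'ROWS' [OPENING]. ROWS is JSON, a list of rows, each a list of 2 entries, a list of its own where there are three numbers: the shift along the tool's x, y, z in cm, then the turn about the tool's z in degrees. In form: [[[x, y, z], yaw], ...]. A call has 1 to 20 rows; each row shifts and turns the commanded pose from where the row before left it, along the tool's axes as they then stand; what a row does not reach is not made up. A row lasts 1/8 s, in which the tool goes at most 62.5 mm and 10.7 degrees, less where a joint would pass 70% of its speed; a pose out of reach is approached as far as the arm can. A call with a gripper value outside its range is refused whole. OPENING is the closure, from 0 (fully open) to 1 (shut), set as the call begins (- or left out, the last holds). The fingers move at their own pace and stop on an object; the grip force is fixed at half the most. Time passes only in rows, so rows that do not move let the fingers close. It gives the time, the measured TCP pose, the force, the opening and the grip force at its end, in the units of the state.
- env.get_state(): the state, without advancing time (a new reading comes with each control period).
- snapshot(name): name is "scene" or "top" or "wrist"; returns a dict with "image" (480x640x3 uint8, red, green, blue), "camera_matrix" (3x3 intrinsics, pixels), "R" (3x3) and "t" (3): a world point X has camera coordinates R X + t. Camera axes: x right, y down, z forward; pixel columns grow to the right and rows downward; lengths in mm; the calibration is good to about 2 mm. A picture is of the moment at which its call begins. There is no depth.
- finish_job(): hands the job in; it is judged then, once.
The state is a dict: "t": time; "q": joint angles; "qvel": joint speeds; "joint_efforts": joint torques, N m; "ee_pos": TCP position; "tcp_rot": TCP orientation; "ft_force": force on the tool from outside, world axes, zero at the start; "ft_torque": the same for the moment, N m; "gripper_width": opening from 0.0 (shut) to 1.0 (fully open); "grasp_force": force on a finger pad.
Only numpy, scipy, OpenCV 4.12 (cv2) and the standard library are available. Lean on these libraries where they do the work, as an engineer would, in place of code of your own. Each camera call takes 0.05 s, during which the arm holds its last target. There are 200 camera calls.

## Working session

There is one attempt and no reset: what is moved stays moved. The work goes in short steps, Python scripts to look and compute and a shell command to move; the robot and the scene stay as the last step left them, time stands still between calls to the robot, and variables do not carry over. Pictures are saved under pics/ and viewed, at most 10 in all, crops included, and the job is handed in when it is done.

```bash
mkdir -p pics; ls
python3 - <<'E'
from station import env,snapshot
import cv2,json
s=env.get_state()
print({k:(s[k] if not hasattr(s[k],'round') else s[k]) for k in s}, env.hold_point_z)
for n in("scene","top"):
    d=snapshot(n);cv2.imwrite(f"pics/{n}0.png",d["image"][:,:,::-1]);print(n,d["camera_matrix"],d["R"],d["t"])
E
```

```text
pics
{'t': 0.0, 'q': array([ 1.07147746,  0.42671591,  0.0738515 ,  1.60662676, -0.03410614,
        1.11079916, -0.06712024]), 'qvel': array([ 0.00036793,  0.00113684, -0.00065864, -0.00026041, -0.0018572 ,
        0.00037812, -0.00107857]), 'joint_efforts': array([-4.16491257e-04, -9.35813713e+01,  3.66619013e+00, -4.54192257e+01,
       -4.88345535e-02,  2.04523152e-02,  1.90059968e-04]), 'ee_pos': array([ 231.15749792, -633.70532199,  204.7776537 ]), 'tcp_rot': array([-6.25764826e-04,  9.84746952e-01,  1.73991448e-01, -1.55844545e-04]), 'ft_force': array([ 0.09658189, -0.06345472, -0.56962225]), 'ft_torque': array([-0.0105591 , -0.02555799, -0.02354762]), 'grasp_force': 0.0, 'gripper_width': 0.9998930443379256} 18.8
scene [[488.79971187   0.         321.75225769]
 [  0.         488.79971187 239.37924745]
 [  0.           0.           1.        ]] [[-0.52861728 -0.84884181  0.00559983]
 [-0.52815418  0.32372989 -0.78501727]
 [ 0.66454265 -0.41793127 -0.61944856]] [311.18730105 336.14489822 565.23876776]
top [[603.49575123   0.         317.57005283]
 [  0.         603.49575123 232.85071679]
 [  0.           0.           1.        ]] [[ 0.00835093 -0.99976564  0.01997303]
 [-0.98233466 -0.01193621 -0.18675157]
 [ 0.18694621 -0.01806065 -0.98220412]] [ -17.46061155  527.66047499 1034.33942169]
```

View pics/top0.png

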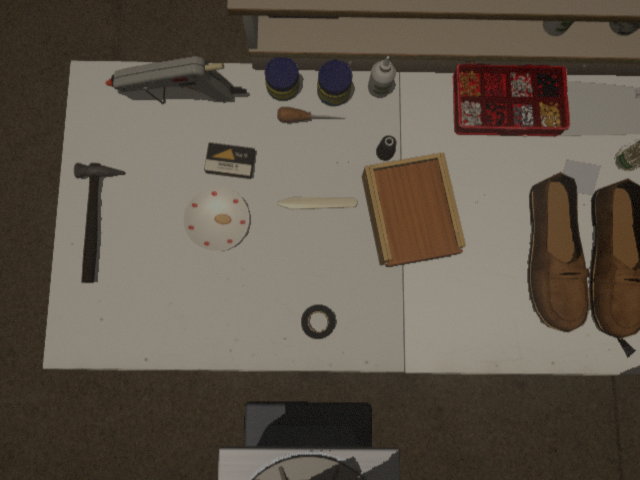

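View pics/scene0.png

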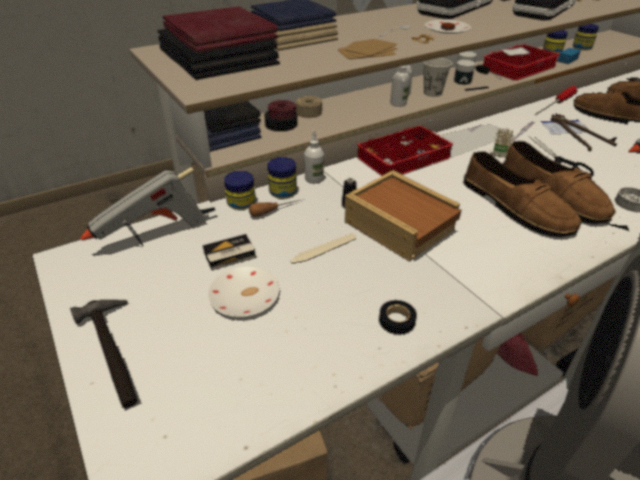

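The top view shows the case as a quad with corners near (364,167), (444,154), (464,248) and (386,265). The saucer is at (217,219), folder (317,203), tape (319,321), spool (387,147) and carton (230,160). The scene view agrees, and the case's near end faces the robot.

```bash
cat > h.py <<'E'
import numpy as np,cv2
from station import env,snapshot
def ray(d,uv,z):
    R,t,K=np.array(d["R"]),np.array(d["t"]),np.array(d["camera_matrix"])
    C=-R.T@t; v=R.T@np.linalg.solve(K,np.array([uv[0],uv[1],1.]))
    return C+v*(z-C[2])/v[2]
def proj(d,X):
    p=np.array(d["camera_matrix"])@(np.array(d["R"])@np.array(X,float)+d["t"]); return p[:2]/p[2]
def rotT(q):
    from scipy.spatial.transform import Rotation as Ro
    return Ro.from_quat([q[1],q[2],q[3],q[0]]).as_matrix()
E
python3 - <<'E'
from h import *
d=snapshot("top");im=d["image"];hsv=cv2.cvtColor(im,cv2.COLOR_RGB2HSV)
for p in [(368,200),(450,180),(410,158),(415,210),(400,255),(217,205),(280,280),(452,243)]: print(p,hsv[p[1],p[0]])
win=np.zeros(im.shape[:2],np.uint8);win[140:275,355:475]=255
m=cv2.inRange(hsv,(5,70,60),(30,255,255))&win
c=max(cv2.findContours(m,0,2)[0],key=cv2.contourArea)
a=cv2.approxPolyDP(c,5,True)[:,0];print("case",a.tolist(),[ray(d,p,68).round().tolist() for p in a])
h=hsv[:,:,0]
lm=cv2.inRange(hsv,(5,130,40),(13,255,255))&win
c=max(cv2.findContours(cv2.morphologyEx(lm,2,np.ones((3,3))),0,2)[0],key=cv2.contourArea)
a=cv2.approxPolyDP(c,5,True)[:,0];print("lid",a.tolist(),[ray(d,p,59).round().tolist() for p in a])
w=np.zeros_like(win);w[175:265,170:265]=255
s=cv2.cvtColor(im,cv2.COLOR_RGB2GRAY)
print("bg",s[265,160:180],s[215,180:256:5])
red=cv2.inRange(hsv,(0,120,100),(8,255,255))|cv2.inRange(hsv,(170,120,100),(180,255,255))
cs=[cv2.moments(k) for k in cv2.findContours(red&w,0,2)[0] if cv2.contourArea(k)>4]
pts=np.array([[k['m10']/k['m00'],k['m01']/k['m00']] for k in cs]);print(pts.round(1).tolist())
W=np.array([ray(d,p,12)[:2] for p in pts],np.float32);print(cv2.minEnclosingCircle(W))
for n,p in dict(folder=(317,203),tape=(319,321),spool=(387,155),box=(230,160)).items(): print(n,ray(d,p,10).round())
big=cv2.resize(im[140:280,350:480],None,fx=4,fy=4,interpolation=2);cv2.imwrite("pics/c1.png",big[:,:,::-1])
E
```

```text
(368, 200) [ 18 108  64]
(450, 180) [ 18  80 121]
(410, 158) [ 19  93 124]
(415, 210) [ 13 157 101]
(400, 255) [ 12 144 108]
(217, 205) [ 30  20 153]
(280, 280) [ 19  34 142]
(452, 243) [ 14 143 105]
case [[443, 153], [365, 166], [380, 264], [462, 251]] [[675.0, -239.0, 68.0], [648.0, -96.0, 68.0], [470.0, -122.0, 68.0], [495.0, -267.0, 68.0]]
lid [[437, 161], [406, 167], [403, 176], [397, 175], [402, 167], [396, 174], [387, 171], [388, 184], [384, 170], [375, 171], [377, 182], [382, 179], [379, 193], [387, 195], [385, 216], [394, 224], [387, 225], [390, 243], [397, 242], [391, 245], [397, 250], [393, 264], [396, 258], [401, 263], [459, 251], [454, 234], [443, 229], [452, 225], [448, 209], [439, 205], [445, 202], [442, 182], [434, 186], [415, 176], [416, 171], [425, 177], [426, 171], [440, 179]] [[663.0, -229.0, 59.0], [650.0, -172.0, 59.0], [633.0, -166.0, 59.0], [635.0, -156.0, 59.0], [650.0, -165.0, 59.0], [637.0, -154.0, 59.0], [642.0, -137.0, 59.0], [618.0, -139.0, 59.0], [644.0, -132.0, 59.0], [642.0, -115.0, 59.0], [621.0, -119.0, 59.0], [627.0, -128.0, 59.0], [601.0, -122.0, 
[... 300 characters left out ...]
9.0], [536.0, -237.0, 59.0], [543.0, -253.0, 59.0], [573.0, -247.0, 59.0], [580.0, -231.0, 59.0], [586.0, -242.0, 59.0], [623.0, -237.0, 59.0], [615.0, -223.0, 59.0], [634.0, -188.0, 59.0], [643.0, -190.0, 59.0], [632.0, -207.0, 59.0], [643.0, -209.0, 59.0], [629.0, -234.0, 59.0]]
bg [133 135 134 136 137 135 137 135 136 135 135 135 135 138 136 135 136 136
 136 135] [135 124 129 131 138 140 144 139 114 111 141 139 135 133  83 135]
[[206.4, 243.1], [229.5, 240.9], [190.6, 227.1], [242.4, 221.9], [194.1, 205.1], [235.4, 200.9], [213.9, 193.1]]
((559.6564331054688, 176.53543090820312), 49.43251419067383)
folder [593. -11.  10.]
tape [373. -17.  10.]
spool [ 689. -145.   10.]
box [674. 155.  10.]
```

View pics/c1.png

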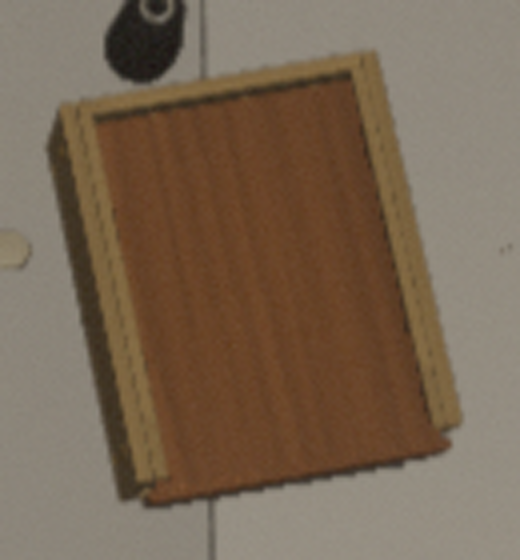

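The crop shows the rim's outer corners clearly: far-left (62,105), far-right (377,52), near-right (460,425) and near-left (137,482), at 4x from (350,140). The lid sticks out slightly at the near end.

```bash
cat >> h.py <<'E'
def togo(X,yaw):
    "shift in current tool axes (cm), turn (deg, tool z)"
    s=env.get_state();R=rotT(s["tcp_rot"]);cur=np.degrees(np.arctan2(R[1,0],R[0,0]))
    print("t",s["t"],"cur",s["ee_pos"].round(1),"yaw",cur.round(1),"shift cm",(R.T@(np.array(X)-s["ee_pos"])/10).round(2),"turn",round(-(yaw-cur),1),"F",s["ft_force"].round(1))
E
python3 - <<'E'
from h import *
d=snapshot("top")
P=np.array([ray(d,(350+u/4,140+v/4),68)[:2] for u,v in [(62,105),(377,52),(460,425),(137,482)]])
M=np.array([[88,74],[88,-74],[-88,-74],[-88,74]],float)
c=P.mean(0);H=(M.T@(P-c));th=np.arctan2(H[0,1]-H[1,0],H[0,0]+H[1,1])
Rz=np.array([[np.cos(th),-np.sin(th)],[np.sin(th),np.cos(th)]])
print(P.round(1).tolist(),c.round(1),np.degrees(th),"resid",(P-c-M@Rz.T).round(1).tolist())
for x in(45,-65): print(x,c+Rz@[x,0])
togo(list(c+Rz@[45,0])+[100],np.degrees(th)+90)
E
```

```text
[[647.9, -97.3], [675.1, -241.0], [503.4, -272.5], [476.4, -129.2]] [ 575.7 -185. ] 10.552552457039576 resid [[-0.8, -1.2], [-0.7, 0.6], [0.7, 1.3], [0.8, -0.8]]
45 [ 619.9372091  -176.76380576]
-65 [ 511.79760114 -196.90890912]
t 0.2 cur [ 231.2 -633.9  205. ] yaw 20.0 shift cm [ 52.18 -29.61  10.53] turn -80.5 F [-0.7  0.1  0.5]
```

```bash
python3 -m pendant '[[[3,-1.7,0],0],[[3,-1.7,0],0],[[3,-1.7,0],0],[[3,-1.7,0],0],[[3,-1.7,0],0],[[3,-1.7,0],0],[[3,-1.7,0],0],[[3,-1.7,0],0],[[3,-1.7,0],0],[[3,-1.7,0],0],[[3,-1.7,0],0],[[3,-1.7,0],0],[[3,-1.7,0],0],[[3,-1.7,0],0],[[3,-1.7,0],0],[[3,-1.7,0],0],[[3,-1.7,0],0],[[1,-0.7,0],0]]' 1
python3 -m pendant '[[[0,0,0.8],-8.05],[[0,0,0.8],-8.05],[[0,0,0.8],-8.05],[[0,0,0.8],-8.05],[[0,0,0.8],-8.05],[[0,0,0.8],-8.05],[[0,0,0.8],-8.05],[[0,0,0.8],-8.05],[[0,0,0.8],-8.05],[[0,0,0.8],-8.05],[[0,0,0],0],[[0,0,0],0]]' 1
python3 -c "
from h import *
togo([619.9,-176.8,70],100.55)"
```

```text
t: 2.45
ee_pos: [619.3, -175.7, 205.1]
tcp_rot: [-0.0, 0.985, 0.175, -0.0]
ft_force: [-1.4, -0.1, -0.1]
gripper_width: 0.008
grasp_force: 0.0
t: 3.95
ee_pos: [618.3, -178.3, 125.8]
tcp_rot: [0.0, 0.641, 0.768, -0.0]
ft_force: [-0.0, 0.2, 0.2]
gripper_width: 0.007
grasp_force: 0.0
t 3.95 cur [ 618.3 -178.3  125.8] yaw 100.3 shift cm [0.12 0.19 5.58] turn -0.2 F [-0.   0.2  0.2]
```

```bash
python3 -m pendant '[[[0.05,0.1,1.5],0],[[0.05,0.1,1.5],0],[[0,0,1.2],0],[[0,0,0.9],0],[[0,0,0.4],0],[[0,0,0],0],[[0,0,0],0]]' 1
python3 -m pendant '[[[0,0,0.1],0],[[0,0,0.1],0],[[0,0,0],0]]' 1
```

```text
t: 4.82
ee_pos: [620.5, -176.5, 70.9]
tcp_rot: [0.0, 0.639, 0.769, 0.0]
ft_force: [0.2, -1.2, 0.9]
gripper_width: 0.006
grasp_force: 0.0
t: 5.2
ee_pos: [620.1, -176.5, 68.5]
tcp_rot: [-0.0, 0.639, 0.769, 0.0]
ft_force: [0.4, 0.3, -0.3]
gripper_width: 0.004
grasp_force: 0.0
```

```bash
python3 -m pendant '[[[0,0,0.1],0],[[0,0,0.1],0],[[0,0,0],0],[[0,0,0],0]]' 1
```

```text
t: 5.7
ee_pos: [620.2, -176.5, 66.5]
tcp_rot: [0.0, 0.639, 0.769, 0.0]
ft_force: [-0.2, 0.1, -0.5]
gripper_width: 0.003
grasp_force: 0.0
```

```bash
python3 -m pendant '[[[0,0,0.08],0],[[0,0,0.08],0],[[0,0,0],0]]' 1
```

```text
t: 6.08
ee_pos: [620.1, -176.5, 64.8]
tcp_rot: [-0.0, 0.639, 0.769, -0.0]
ft_force: [-0.0, -0.3, 0.3]
gripper_width: 0.007
grasp_force: 0.0
```

```bash
python3 -m pendant '[[[0,0,0.07],0],[[0,0,0.08],0],[[0,0,0],0]]' 1
```

```text
t: 6.45
ee_pos: [620.1, -176.5, 63.3]
tcp_rot: [-0.0, 0.639, 0.769, -0.0]
ft_force: [0.1, -0.3, -0.1]
gripper_width: 0.008
grasp_force: 0.0
```

Run:
```python
from h import *
print(env.get_state()["ft_force"])
```

```text
[ 0.09407702 -0.30730559 -0.10342255]
```

```bash
python3 -m pendant '[[[0,0,0.07],0],[[0,0,0.08],0],[[0,0,0],0]]' 1
```

```text
t: 6.82
ee_pos: [620.1, -176.5, 61.8]
tcp_rot: [-0.0, 0.639, 0.769, -0.0]
ft_force: [0.3, -0.7, -0.2]
gripper_width: 0.004
grasp_force: 0.0
```

```bash
python3 -m pendant '[[[0,0,0.07],0],[[0,0,0.08],0],[[0,0,0],0]]' 1
```

```text
t: 7.2
ee_pos: [620.2, -176.4, 60.3]
tcp_rot: [-0.0, 0.639, 0.769, 0.0]
ft_force: [0.7, 1.1, 0.1]
gripper_width: 0.008
grasp_force: 0.0
```

```bash
python3 -m pendant '[[[0,0,0.07],0],[[0,0,0.08],0],[[0,0,0],0]]' 1
```

```text
t: 7.58
ee_pos: [620.3, -176.5, 59.3]
tcp_rot: [0.0, 0.639, 0.769, 0.0]
ft_force: [-3.6, 0.8, 8.6]
gripper_width: 0.004
grasp_force: 4.1
```

```bash
python3 -m pendant '[[[0,0,0.04],0],[[0,0,0],0],[[0,0,0],0]]' 1
```

```text
t: 7.95
ee_pos: [620.3, -176.5, 59.1]
tcp_rot: [0.0, 0.639, 0.769, 0.0]
ft_force: [-3.1, -0.4, 9.7]
gripper_width: 0.004
grasp_force: 4.9
```

```bash
python3 -m pendant '[[[0,0,0.07],0],[[0,0,0],0],[[0,-0.1,0],0],[[0,-0.2,0],0],[[0,-0.2,0],0],[[0,-0.2,0],0],[[0,-0.2,0],0]]' 1
```

```text
t: 8.82
ee_pos: [613.3, -177.9, 59.2]
tcp_rot: [0.002, 0.639, 0.769, 0.001]
ft_force: [4.3, 1.3, 9.6]
gripper_width: 0.005
grasp_force: 4.9
```

```bash
python3 -m pendant '[[[0,-0.2,0.06],0],[[0,-0.2,0],0],[[0,-0.3,0],0],[[0,-0.3,0],0],[[0,-0.3,0],0],[[0,-0.3,0],0]]' 1
python3 - <<'E'
from h import *
d=snapshot("top");im=d["image"]
cv2.imwrite("pics/c2.png",cv2.resize(im[140:300,350:480],None,fx=3,fy=3,interpolation=2)[:,:,::-1])
E
```

```text
t: 9.57
ee_pos: [597.8, -180.9, 58.8]
tcp_rot: [0.002, 0.639, 0.769, 0.001]
ft_force: [3.5, 1.7, 12.6]
gripper_width: 0.005
grasp_force: 6.2
```

View pics/c2.png

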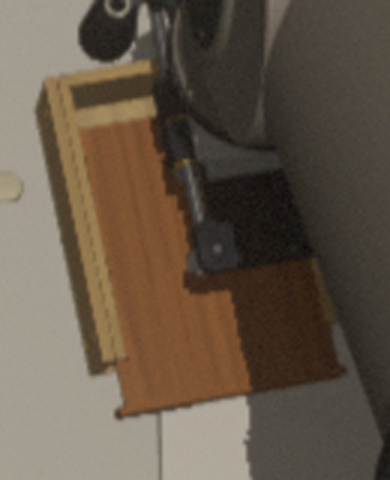

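The lid is following the finger: its near edge is well past the case at (120,410) in the crop, and a gap shows at the far end. I'll keep drawing.

```bash
python3 -m pendant '[[[0,-0.3,0],0],[[0,-0.3,0],0],[[0,-0.3,0],0],[[0,-0.3,0],0],[[0,-0.3,0],0],[[0,-0.3,0],0],[[0,-0.3,0],0],[[0,-0.3,0],0]]' 1
```

```text
t: 10.62
ee_pos: [574.3, -185.5, 58.8]
tcp_rot: [0.002, 0.639, 0.769, 0.001]
ft_force: [3.7, 0.8, 11.5]
gripper_width: 0.002
grasp_force: 6.3
```

```bash
python3 -m pendant '[[[0,-0.3,0],0],[[0,-0.3,0],0],[[0,-0.3,0],0],[[0,-0.3,0],0],[[0,-0.3,0],0],[[0,-0.3,0],0],[[0,-0.3,0],0],[[0,-0.3,0],0],[[0,-0.3,0],0],[[0,-0.3,0],0],[[0,-0.3,0],0],[[0,-0.3,0],0]]' 1
```

```text
t: 12.12
ee_pos: [538.9, -192.3, 58.7]
tcp_rot: [0.002, 0.639, 0.769, 0.001]
ft_force: [4.4, -0.6, 12.7]
gripper_width: 0.003
grasp_force: 6.2
```

```bash
python3 -m pendant '[[[0,-0.3,0],0],[[0,-0.3,0],0],[[0,-0.3,0],0],[[0,-0.3,0],0],[[0,-0.3,0],0],[[0,-0.3,0],0]]' 1
python3 -m pendant '[[[0,-0.2,0],0],[[0,-0.2,0],0],[[0,-0.2,0],0],[[0,-0.1,0],0]]' 1
python3 -m pendant '[[[0,-0.2,0],0],[[0,-0.2,0],0],[[0,-0.1,0],0]]' 1
```

```text
t: 12.88
ee_pos: [521.2, -195.7, 58.7]
tcp_rot: [0.002, 0.639, 0.769, 0.001]
ft_force: [4.8, -1.1, 12.7]
gripper_width: 0.007
grasp_force: 6.2
t: 13.38
ee_pos: [514.3, -197.1, 58.7]
tcp_rot: [0.002, 0.639, 0.769, 0.001]
ft_force: [3.8, -0.5, 12.4]
gripper_width: 0.005
grasp_force: 6.2
t: 13.75
ee_pos: [510.4, -197.6, 58.9]
tcp_rot: [0.003, 0.639, 0.769, 0.002]
ft_force: [8.8, 0.5, 11.0]
gripper_width: 0.005
grasp_force: 5.3
```

```bash
python3 -m pendant '[[[0,0,-0.5],0],[[0,0,-1.5],0],[[0,0,-3],0],[[0,0,-4],0],[[0,1,-4],0],[[0,2,-1],0],[[0,3,0],0],[[0,2,0],0],[[0,1.2,0],0],[[0,0,0],0],[[0,0,0],0]]' 0.4
python3 - <<'E'
from h import *
d=snapshot("wrist");cv2.imwrite("pics/w1.png",d["image"][:,:,::-1])
d2=snapshot("top");cv2.imwrite("pics/t2.png",d2["image"][:,:,::-1])
c=np.array([575.7,-185]);th=np.radians(10.55);ex=np.array([np.cos(th),np.sin(th)]);ey=np.array([-ex[1],ex[0]])
for n,x,y,z in[("rimfarL",88,74,68),("rimfarR",88,-74,68),("c",0,0,68),("waxexp",26,0,40)]:
    print(n,proj(d,list(c+x*ex+y*ey)+[z]).round(),proj(d2,list(c+x*ex+y*ey)+[z]).round())
E
```

```text
t: 15.12
ee_pos: [596.8, -181.0, 197.2]
tcp_rot: [-0.0, 0.639, 0.769, -0.0]
ft_force: [-0.7, -0.4, -1.0]
gripper_width: 0.599
grasp_force: 0.0
rimfarL [405. 140.] [365. 166.]
rimfarR [396. 316.] [445. 153.]
c [293. 233.] [415. 206.]
waxexp [324. 226.] [409. 196.]
```

View pics/w1.png

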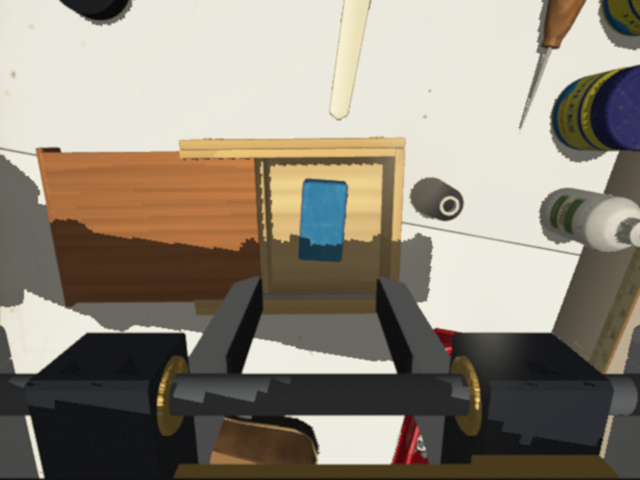

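The wrist view shows the lid drawn out, with its far edge at u≈256 and its near edge at u≈45. The blue wax is at about (323,220), slightly turned, and the rim corner is where the model predicted.

```bash
cat > wax.py <<'E'
from h import *
def wax(d,z,win=None):
    hsv=cv2.cvtColor(d["image"],cv2.COLOR_RGB2HSV)
    m=cv2.inRange(hsv,(95,120,30),(115,255,255))
    if win: w=np.zeros_like(m);w[win[1]:win[3],win[0]:win[2]]=255;m&=w
    c=max(cv2.findContours(m,0,2)[0],key=cv2.contourArea)[:,0]
    W=np.array([ray(d,p,z)[:2] for p in c],np.float32)
    (ctr,(a,b),an)=cv2.minAreaRect(W)
    bx=cv2.boxPoints((ctr,(a,b),an)); e=bx[1]-bx[0];f=bx[2]-bx[1]
    L=e if np.hypot(*e)>np.hypot(*f) else f
    return np.array(ctr),sorted((a,b)),np.degrees(np.arctan2(L[1],L[0]))%180, bx
E
python3 - <<'E'
from wax import *
d=snapshot("wrist");c,s,a,bx=wax(d,40,(280,160,370,290))
o=np.array([575.7,-185]);th=np.radians(10.55);R=np.array([[np.cos(th),-np.sin(th)],[np.sin(th),np.cos(th)]])
print(c,s,"long axis",a,"in case",R.T@(c-o))
print("lid far edge",R.T@(ray(d,(256,220),58)[:2]-o),"near",R.T@(ray(d,(47,220),58)[:2]-o),"farwall in",R.T@(ray(d,(393,157),68)[:2]-o),"cam",-d["R"].T@d["t"])
togo([c[0],c[1],110],a)
E
```

```text
[ 598.81201172 -176.33999634] [37.99652099609375, 71.54920959472656] long axis 96.547035 in case [24.30690523  4.28195136]
lid far edge [-31.55502339   8.76762023] near [-207.54012274    8.76908583] farwall in [79.26763943 60.96242327] cam [ 583.61946083 -108.23053774  376.89189552]
t 15.275 cur [ 597.  -181.   197.4] yaw 100.5 shift cm [0.43 0.26 8.74] turn 4.0 F [-0.7  0.5  0.6]
```

```bash
python3 -m pendant '[[[0.43,0.26,2],4],[[0,0,3],0],[[0,0,3],0],[[0,0,0.7],0],[[0,0,0],0],[[0,0,0],0]]' 0.4
python3 -c "
from h import *
togo([598.8,-176.3,15],96.5)"
```

```text
t: 16.02
ee_pos: [600.0, -176.1, 111.5]
tcp_rot: [0.001, 0.666, 0.746, 0.0]
ft_force: [-0.6, -0.4, -0.9]
gripper_width: 0.598
grasp_force: 0.0
t 16.025 cur [ 600.  -176.1  111.5] yaw 96.5 shift cm [ 0.   -0.14  9.65] turn 0.0 F [-0.6 -0.4 -0.9]
```

```bash
python3 -m pendant '[[[0,-0.1,1.5],0],[[0,0,1.5],0],[[0,0,1.5],0],[[0,0,1.5],0],[[0,0,1.5],0],[[0,0,1],0],[[0,0,0.7],0],[[0,0,0.3],0],[[0,0,0],0],[[0,0,0],0]]' 0.4
```

```text
t: 17.27
ee_pos: [598.6, -176.2, 15.6]
tcp_rot: [0.0, 0.666, 0.746, 0.0]
ft_force: [0.5, 0.3, 0.7]
gripper_width: 0.602
grasp_force: 0.0
```

```bash
python3 -m pendant '[[[0,0,0],0],[[0,0,0],0],[[0,0,0],0],[[0,0,0],0],[[0,0,0],0],[[0,0,0],0],[[0,0,0],0],[[0,0,0],0]]' 1
python3 -m pendant '[[[0,0,-0.5],0],[[0,0,-1],0],[[0,0,-2],0],[[0,0,-2],0],[[0,0,-3],0],[[0,0,-3],0],[[0,0,-2],0],[[0,0,-1],0],[[0,0,0],0],[[0,0,0],0]]' 1
python3 -c "
from h import *
togo([559.7,176.5,160],96.5)
d=snapshot('wrist');cv2.imwrite('pics/w2.png',d['image'][:,:,::-1])"
```

```text
t: 18.27
ee_pos: [598.5, -176.1, 15.4]
tcp_rot: [0.0, 0.666, 0.746, 0.0]
ft_force: [-1.8, -0.2, 5.1]
gripper_width: 0.425
grasp_force: 30.0
t: 19.52
ee_pos: [597.8, -176.1, 159.2]
tcp_rot: [-0.001, 0.666, 0.746, -0.0]
ft_force: [-0.5, 0.3, -0.8]
gripper_width: 0.423
grasp_force: 30.0
t 19.525 cur [ 597.8 -176.1  159.2] yaw 96.5 shift cm [35.46  0.23 -0.06] turn 0.0 F [-0.5  0.3 -0.8]
```

View pics/w2.png

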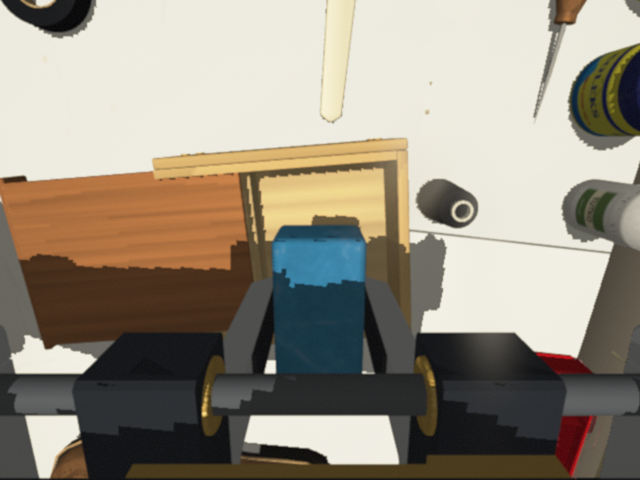

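The wax is held squarely between the fingers at (318,250–370), clear of the case, and the lid is still open. Next I move most of the way to the saucer and look at it close up.

```bash
python3 -m pendant '[[[1,0,0],0],[[2,0,0],0],[[3,0,0],0],[[3,0,0],0],[[3,0,0],0],[[3,0,0],0],[[3,0,0],0],[[3,0,0],0],[[2,0,0],0],[[1,0,0],0],[[0,0,0],0],[[0,0,0],0]]' 1
python3 - <<'E'
from h import *
d=snapshot('wrist');im=d["image"];cv2.imwrite('pics/w3.png',im[:,:,::-1])
hsv=cv2.cvtColor(im,cv2.COLOR_RGB2HSV)
red=cv2.inRange(hsv,(0,110,100),(8,255,255))|cv2.inRange(hsv,(170,110,100),(180,255,255));red[330:]=0
ks=[k for k in cv2.findContours(red,0,2)[0] if cv2.contourArea(k)>15]
pts=[np.array(k[:,0].mean(0)) for k in ks];print(np.round(pts),[cv2.contourArea(k) for k in ks],"expected centre px",proj(d,[559.7,176.5,12]))
W=np.array([ray(d,p,12)[:2] for p in pts])
A=np.c_[2*W,np.ones(len(W))];s,*_=np.linalg.lstsq(A,(W**2).sum(1),rcond=None)
r=np.sqrt(s[2]+s[0]**2+s[1]**2);print("centre",s[:2],"r",r,"resid",np.hypot(*(W-s[:2]).T)-r)
togo([s[0],s[1],60],96.5)
E
```

```text
t: 21.08
ee_pos: [571.1, 61.3, 160.1]
tcp_rot: [0.0, 0.666, 0.746, -0.0]
ft_force: [0.5, -0.3, -0.8]
gripper_width: 0.427
grasp_force: 30.0
[[308. 145.]
 [358. 133.]
 [266. 112.]
 [383.  83.]
 [264.  53.]
 [361.  30.]
 [306.  16.]] [66.5, 69.0, 74.0, 85.0, 94.0, 97.5, 99.0] expected centre px [321.26394123  85.15798329]
centre [559.07086404 177.83821396] r 48.902031759738875 resid [-0.1580339  -0.10816905  0.10905765  0.28724389  0.15915633 -0.09746609
 -0.19386945]
t 21.125 cur [571.1  61.2 160.1] yaw 96.5 shift cm [11.73  0.11 10.01] turn -0.0 F [-0.6 -0.1 -1. ]
```

View pics/w3.png

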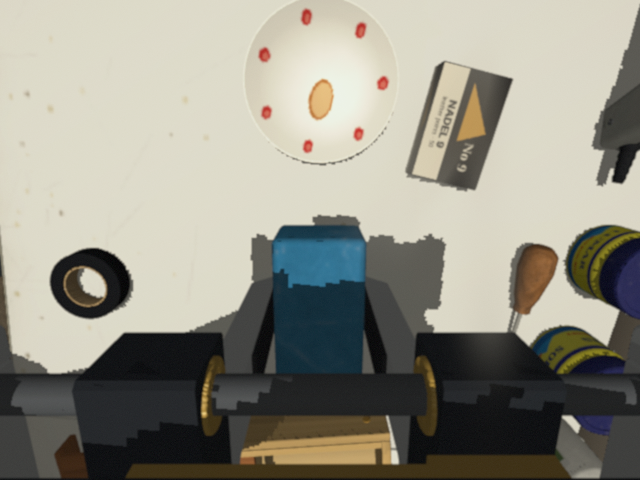

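The saucer, ringed by seven red dots, is at about (321,82). The fitted centre is (559,178), within 2 mm of the first estimate.

```bash
python3 -m pendant '[[[1.5,0,0],0],[[2.5,0.1,0],0],[[3,0,1],0],[[2.7,0,2],0],[[2,0,2],0],[[0,0,2],0],[[0,0,2],0],[[0,0,1],0],[[0,0,0],0],[[0,0,0],0]]' 1
python3 -c "
from h import *
togo([559.1,177.8,17],96.5)"
```

```text
t: 22.38
ee_pos: [559.1, 178.6, 60.8]
tcp_rot: [0.0, 0.666, 0.746, 0.0]
ft_force: [-0.7, -1.0, -0.4]
gripper_width: 0.425
grasp_force: 30.0
t 22.375 cur [559.1 178.6  60.8] yaw 96.5 shift cm [-0.08 -0.02  4.38] turn 0.0 F [-0.7 -1.  -0.4]
```

```bash
python3 -m pendant '[[[0,0,1],0],[[0,0,1],0],[[0,0,1],0],[[0,0,0.7],0],[[0,0,0.3],0],[[0,0,0.2],0],[[0,0,0.1],0],[[0,0,0],0],[[0,0,0],0]]' 1
```

```text
t: 23.5
ee_pos: [558.8, 178.7, 17.4]
tcp_rot: [0.0, 0.666, 0.746, 0.0]
ft_force: [0.6, -0.5, -0.9]
gripper_width: 0.43
grasp_force: 30.0
```

```bash
python3 -m pendant '[[[0,0,0.05],0],[[0,0,0.05],0],[[0,0,0],0]]' 1
```

```text
t: 23.88
ee_pos: [558.7, 178.7, 16.2]
tcp_rot: [-0.0, 0.666, 0.746, -0.0]
ft_force: [0.1, 0.3, -1.6]
gripper_width: 0.428
grasp_force: 30.0
```

```bash
python3 -m pendant '[[[0,0,0.05],0],[[0,0,0],0],[[0,0,0],0]]' 1
python3 -m pendant '[[[0,0,0],0],[[0,0,0],0],[[0,0,0],0],[[0,0,0],0]]' 0.4
python3 -m pendant '[[[0,0,-0.3],0],[[0,0,-1],0],[[0,0,-2],0],[[0,0,-3],0],[[0,0,-4],0],[[-2,0,-3],0],[[-4,0,-1],0],[[-4,0,0],0],[[-3,0,0],0],[[0,0,0],0],[[0,0,0],0]]' 0.4
python3 - <<'E'
from wax import *
d=snapshot('wrist');cv2.imwrite('pics/w4.png',d["image"][:,:,::-1])
c,s,a,b=wax(d,40,None);print(c,s,a)
E
```

```text
t: 24.25
ee_pos: [558.7, 178.7, 15.7]
tcp_rot: [-0.0, 0.666, 0.746, 0.0]
ft_force: [-0.1, -0.4, -1.7]
gripper_width: 0.426
grasp_force: 30.0
t: 24.75
ee_pos: [558.7, 178.7, 15.7]
tcp_rot: [-0.0, 0.666, 0.746, 0.0]
ft_force: [0.3, -0.0, 0.4]
gripper_width: 0.601
grasp_force: 0.0
t: 26.12
ee_pos: [573.5, 50.3, 159.7]
tcp_rot: [0.0, 0.665, 0.746, 0.0]
ft_force: [-0.3, -0.9, 0.5]
gripper_width: 0.598
grasp_force: 0.0
[558.86090088 175.65914917] [37.87940979003906, 70.39408874511719] 96.58634
```

View pics/w4.png

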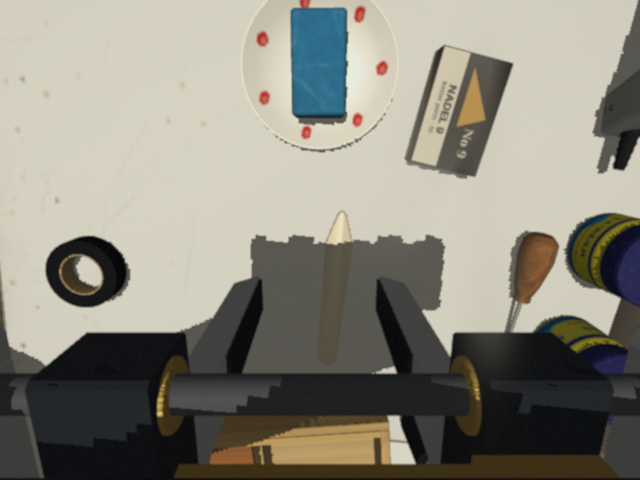

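The wax lies flat and centred on the saucer, within about 3 mm. The lid was last seen at its stop and hasn't been touched since, and the arm is clear.

```bash
python3 -c "
from station import finish_job
print(finish_job())"
```

```text
the job is handed in; nothing more can be done
None
```

The job is handed in: the lid is drawn to its stop (about 110 mm), and the wax lies flat on the saucer within about 3 mm of its middle; pressing on the lid read about 14 N at most, nothing else was touched, and the judge returned no verdict.

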